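# Set out the samples on the measuring tray

## Task

Fill the black tray with the five loose parts for the measuring machine. Front row (nearest the robot): stand the aluminium riser in the empty square between the two fixed masters, with the brass bush centred on top of it; back row: the steel slug in the square straight behind the red ring master, the orange-handled plug gauge straight behind the green ball master, and the white gauge block in the middle square between those two, lying lengthwise along the row. Set each part upright in the middle of its square (marked by a cross), leave everything released and at rest, and do not knock the two masters.

Things in the scene. Friction and masses are not known exactly. Their poses are not given: they have to be found in the camera images.
- tray: fixed black plate 180 x 265 mm, 6 mm thick, ruled in 2 rows of 3 squares of 85 mm, a white cross at each centre. Origin at the centre of its underside, on the table; x points away from the robot (to the back row), y to the left along the rows. Square centres: x -42.5 (front), +42.5 mm (back), y -85, 0, 85 mm. Yaw up to 0.25 rad. The masters stand in the outer front squares, either way round.
- ring_master: red ring gauge fixed on the tray at the centre of one of the two outer front squares: outside diameter 40 mm, bore 24 mm, height 22 mm. Origin at the centre of its underside; axes parallel to the tray's; the square behind is centred 85 mm along its +x. A knock of 8 N or more spoils it.
- ball_master: green round foot, 36 mm in diameter, carrying a steel ball 22 mm in diameter, 43 mm high in all, fixed on the tray at the centre of the other outer front square. Origin at the centre of its underside; axes parallel to the tray's; the square behind is centred 85 mm along its +x. A knock of 8 N or more spoils it.
- riser: loose aluminium block, 46 x 46 mm and 30 mm high, four small dark holes on its flat top, sides parallel to its x and y, about 0.17 kg. Origin at the centre of its underside, z up.
- bush: loose brass ring standing flat, outside diameter 38 mm, bore 20 mm, height 25 mm, about 0.17 kg. Origin at the centre of its underside, z up.
- slug: loose plain bright steel cylinder standing upright, diameter 36 mm, height 35 mm, about 0.28 kg. Origin at the centre of its underside, z up.
- plug: loose plug gauge standing upright: dark steel foot of diameter 32 mm and height 18 mm, above it an orange plastic handle of diameter 24 mm up to 50 mm height, about 0.13 kg. Origin at the centre of its underside, z up.
- block: loose white ceramic gauge block lying flat: 60 mm long (its y), 22 mm wide (its x), 28 mm high, 0.2 kg. Origin at the centre of its underside, z up.
Things that resemble listed ones, but are neither listed nor needed, are in the scene too. Leave any blue or purple look-alike of the slug alone.

How it is judged:
By the outcome, as a careful person would: the job done as asked, in the order asked, and still so for the second after the job is handed in, with the robot touching nothing.
It also fails if it takes over 118 s, if anything falls off the work surface, if the arm or the gripper's body presses on something with over 40 N, if the wrist force passes 120 N, or if a joint passes its speed limit or range.

## Robot

A 6-joint arm with a two-finger parallel gripper is mounted at the origin on the work surface. World frame = base frame: x ahead of the robot, y to its left, z up, the work surface at z = 0. Lengths are in mm, angles in rad, forces in N, time in s.
With the tool pointing down it reaches from about 275 to 750 mm from the base axis. Payload 10.2 kg.
Tool frame: the origin (TCP) lies between the finger pads; the fingertips stand 11 mm ahead of it and the grasp point (between the pads) lies 8 mm behind it; z points along the fingers, y is the line along which they close (so a half turn about z gives the same grasp; the last joint's range is limited). The gripper opens to 85 mm and grips with 20 to 120 N. Pads are 22 mm wide; open, the fingers measure 114 mm over their backs; the gripper's body (76 mm by 85 mm) begins 54 mm behind the grasp point. The pads swing forward as they close: fully open they stand 13 mm farther back than shut.
Start: joints at [-1.456, 0.313, 1.498, -0, 1.331, -0.223], TCP at [173.979, -495.341, 242.294] pointing down, gripper open.
Joint ranges: [-2.94, 2.94], [-0.97, 2.17], [0.19, 2.56], [-1.23, 4.37], [0.02, 3.11], [-2.88, 2.88]. Speed limits (rad/s): [2.39, 2.39, 3.01, 3.14, 3.14, 3.14].

## Interface

Orientations are given as a unit quaternion [w, x, y, z].
In Python, from rig import sense, eyes, finish_job gives the robot as it stands.
- The arm moves only by the shell command python3 -m jog 'ROWS' [FORCE]. ROWS is JSON, a list of rows, each a list of 7 numbers: the shift along the tool's x, y, z in m, then the turn, a rotation vector about the tool's x, y, z in rad, then the finger opening in m, from 0 to 0.0854. In form: [[dx, dy, dz, rx, ry, rz, gripper], ...]. A call has 1 to 5 rows; each row shifts and turns the commanded pose from where the row before left it, along the tool's axes as they then stand; what a row does not reach is not made up. A row lasts 1/10 s, in which the tool goes at most 50 mm and 8.59 degrees, less where a joint would pass 70% of its speed; a pose out of reach is approached as far as the arm can. A call is refused whole if a number of a shift passes 0.05 or a number of a turn 0.15, either way. A call with a gripper value outside its range is refused whole. The fingers move at their own pace and stop on an object; FORCE is the grip in N (left out, the last holds). Time passes only in rows, so rows that do not move let the fingers close. It gives the time, the measured TCP pose, the force, the opening and the grip force at its end, in the units of the state.
- sense(): the state, without advancing time (a new reading comes with each control period).
- eyes.capture(name): name is "scene" or "top" or "wrist"; returns the picture (400x640x3 uint8, red, green, blue); there is no depth.
- eyes.calibration(name): a dict with "fx", "fy", "cx", "cy" (pixels), "cam_to_world" (4x4, takes a point from camera to world coordinates); the wrist camera has in their place "mount" (4x4, takes a point from camera to tool coordinates, whose origin is the TCP and whose axes are the flange's). Camera axes: x right, y down, z forward; pixel columns grow to the right and rows downward; lengths in mm; the calibration is good to about 2 mm. The wrist camera is an equidistant fisheye: a pixel r from the principal point sees the ray r / f radians off the axis. A picture is of the moment at which its call begins: read the wrist's pose just before it. calibration takes no time and is no camera call.
- finish_job(): hands the job in; it is judged then, once.
The state is a dict: "time_s": time; "joints": joint angles; "dq": joint speeds; "tau": joint torques, N m; "eef_pos": TCP position; "ee_rot": TCP orientation; "force": force on the tool from outside, world axes, zero at the start; "wrist_torque": the same for the moment, N m; "grip_width": opening from 0.0 (shut) to 1.0 (fully open); "grip_force": force on a finger pad.
Only numpy, scipy, OpenCV 4.12 (cv2) and the standard library are available. Lean on these libraries where they do the work, as an engineer would, in place of code of your own. Each camera call takes 0.05 s, during which the arm holds its last target. There are 200 camera calls.

## Working session

There is one attempt and no reset: what is moved stays moved. The work goes in short steps, Python scripts to look and compute and a shell command to move; the robot and the scene stay as the last step left them, time stands still between calls to the robot, and variables do not carry over. Pictures are saved under pics/ and viewed, at most 15 in all, crops included, and the job is handed in when it is done.

```bash
mkdir -p pics; ls; python3 - <<'E'
from rig import sense, eyes
import cv2, numpy as np
np.set_printoptions(precision=4,suppress=True)
s=sense(); print(s)
for n in("scene","top","wrist"):
    c=eyes.calibration(n); print(n,c)
    cv2.imwrite(f"pics/{n}0.png",cv2.cvtColor(eyes.capture(n),cv2.COLOR_RGB2BGR))
E
```

```text
pics
{'time_s': 0.0, 'joints': array([-1.4564,  0.3135,  1.4985,  0.    ,  1.331 , -0.2234]), 'dq': array([-0.0001, -0.001 ,  0.0008, -0.0015,  0.0004, -0.0011]), 'tau': array([ -0.0023, -41.2278, -25.9743,  -0.0004,   0.0042,   0.    ]), 'eef_pos': array([ 173.9544, -495.082 ,  241.7211]), 'ee_rot': array([-0.0006,  0.9858,  0.1681,  0.    ]), 'force': array([ 0.5404, -0.0096, -0.6745]), 'wrist_torque': array([-0.0063,  0.0031,  0.0063]), 'grip_force': 0.0, 'grip_width': 1.0002779305393386}
scene {'fx': 492.97339192963295, 'fy': 492.97339192963295, 'cx': 314.97862575963563, 'cy': 207.71918176567019, 'cam_to_world': array([[  -0.4865,    0.6014,   -0.6337, 1211.191 ],
       [   0.8736,    0.3276,   -0.3598,  408.0021],
       [  -0.0087,   -0.7287,   -0.6848,  829.3139],
       [   0.    ,    0.    ,    0.    ,    1.    ]])}
top {'fx': 456.9536576311314, 'fy': 456.9536576311314, 'cx': 318.57561589570054, 'cy': 197.28611805461372, 'cam_to_world': array([[  -0.0134,   -0.9871,    0.1596,  287.3386],
       [  -0.9999,    0.0143,    0.0047,  -16.9263],
       [  -0.0069,   -0.1595,   -0.9872, 1314.2777],
       [   0.    ,    0.    ,    0.    ,    1.    ]])}
wrist {'fx': 309.70691628693146, 'fy': 309.70691628693146, 'cx': 319.97222716625856, 'cy': 196.96796751778564, 'mount': array([[  -0.0002,   -0.9566,   -0.2915,   74.2665],
       [   1.    ,   -0.0006,    0.0012,   -1.6713],
       [  -0.0014,   -0.2915,    0.9566, -133.1839],
       [   0.    ,    0.    ,    0.    ,    1.    ]])}
```

View pics/top0.png

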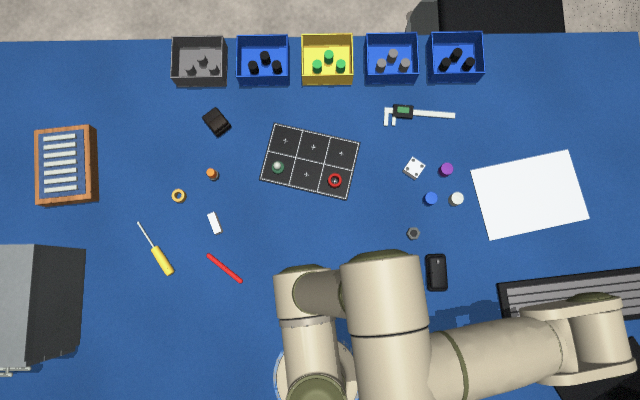

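View pics/scene0.png

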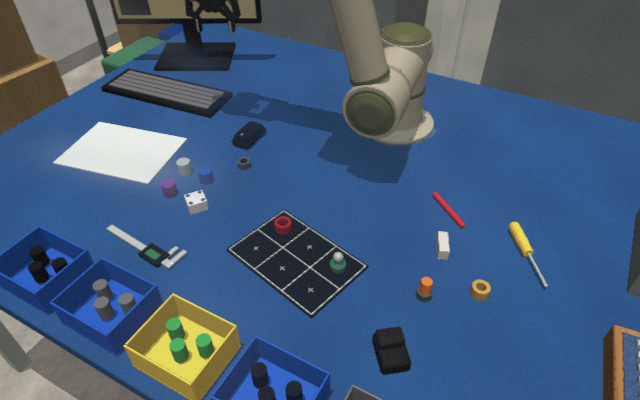

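Top picture: tray centre at about (310,160), green ball master (277,167), red ring (335,180). Riser (414,167) with holes, bush (178,195), plug (212,174), block (214,222).
Slug candidates are bright steel (457,198), blue (431,198), purple (446,169), nut (413,232) and the bin cylinders. The bright one at (457,198) fits the description, so I'll check it in a crop.

```bash
cat > h.py <<'E'
from rig import sense, eyes
import cv2, numpy as np
from scipy.spatial.transform import Rotation as R
np.set_printoptions(precision=2,suppress=True)
def save(n,im): cv2.imwrite(f"pics/{n}.png",cv2.cvtColor(im,cv2.COLOR_RGB2BGR))
def toolT(s=None):
    s=s or sense(); T=np.eye(4); q=s['ee_rot']; T[:3,:3]=R.from_quat([q[1],q[2],q[3],q[0]]).as_matrix(); T[:3,3]=s['eef_pos']; return T
def ray(n,uv,T=None):
    c=eyes.calibration(n); u=(np.asarray(uv,float)-[c['cx'],c['cy']])/[c['fx'],c['fy']]
    if n=='wrist':
        t=np.linalg.norm(u,axis=-1,keepdims=True); d=np.concatenate([u*np.sinc(t/np.pi),np.cos(t)],-1); M=T@c['mount']
    else: d=np.concatenate([u,np.ones(u.shape[:-1]+(1,))],-1); M=c['cam_to_world']
    return M[:3,3],d@M[:3,:3].T
def onplane(n,uv,z,T=None):
    o,d=ray(n,uv,T); return (o+d*((z-o[2])/d[...,2:]))[...,:2]
def project(n,P,T=None):
    c=eyes.calibration(n); M=T@c['mount'] if n=='wrist' else c['cam_to_world']
    p=(np.asarray(P,float)-M[:3,3])@M[:3,:3]
    if n=='wrist':
        r=np.linalg.norm(p[...,:2],axis=-1,keepdims=True); u=p[...,:2]/np.maximum(r,1e-9)*np.arctan2(r,p[...,2:])
    else: u=p[...,:2]/p[...,2:]
    return u*[c['fx'],c['fy']]+[c['cx'],c['cy']]
def yaw(T=None):
    T=toolT() if T is None else T; return np.arctan2(T[1,0],T[0,0])   # direction of tool x
def ortho(im,T,cx,cy,z,half=100,mm=0.5,n='wrist'):
    "rectified view of plane z; world x up, y left; mm per pixel"
    k=int(2*half/mm); g=np.arange(k)*mm
    X=cx+half-g[:,None]+0*g; Y=cy+half-g[None,:]+0*g[:,None]
    uv=project(n,np.stack([X,Y,0*X+z],-1),T).astype(np.float32)
    return cv2.remap(im,uv[...,0],uv[...,1],cv2.INTER_LINEAR)
E
python3 - <<'E'
from h import *
im=cv2.cvtColor(cv2.imread('pics/top0.png'),cv2.COLOR_BGR2RGB)
save('crop0',cv2.resize(im[110:245,160:480],(800,338),interpolation=cv2.INTER_CUBIC))
pts={'riser30':((414,165),30),'bush25':((178,195),25),'slug35':((457,197),35),'plug50':((212.,172),50),'block28':((214,221),28),'ring22':((335,180),28),'ball':((277,166),20),'tray':((310,160.5),6)}
for k,(uv,z) in pts.items(): print(k,onplane('top',uv,z))
print(onplane('top',[(275,124),(359,143),(346,199),(261,180)],6))
E
```

```text
riser30 [ 585.06 -286.51]
bush25 [508.27 392.01]
slug35 [ 489.33 -402.65]
plug50 [568.68 289.94]
block28 [431.57 286.22]
ring22 [544.85 -58.63]
ball [590.36 108.65]
tray [608.74  12.99]
[[ 721.92  116.12]
 [ 659.64 -132.37]
 [ 492.69  -90.13]
 [ 552.44  156.71]]
```

View pics/crop0.png

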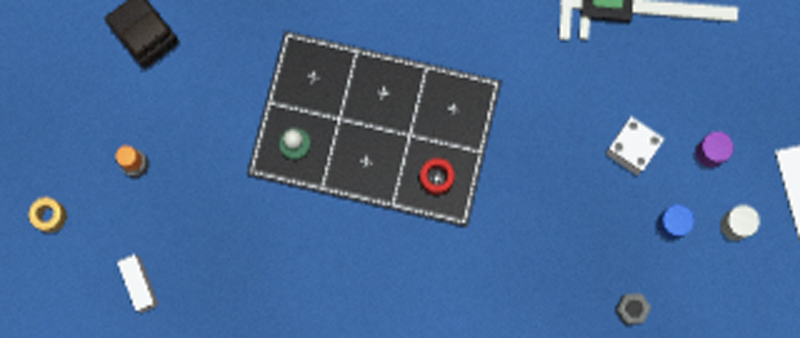

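```bash
cat >> h.py <<'E'
def plan(p,yw=None,n=None,step=45.):
    "rows (m, rad) from the pose as it stands to TCP p (mm), tool yaw yw"
    T=toolT(); y0=yaw(T); dy=0 if yw is None else (yw-y0+np.pi)%(2*np.pi)-np.pi
    d=np.asarray(p,float)-T[:3,3]; n=n or int(max(np.ceil(np.linalg.norm(d)/step),np.ceil(abs(dy)/.14),1))
    print('from',T[:3,3],'yaw %.3f'%y0,'delta',d,'dyaw %.3f'%dy,'n',n,'tilt',T[:3,2])
    for i in range(n):
        a=y0+dy*i/n; c,s=np.cos(a),np.sin(a); e=d/n
        print('[%.3f,%.3f,%.3f,0,0,%.3f]'%((c*e[0]+s*e[1])/1e3,(s*e[0]-c*e[1])/1e3,-e[2]/1e3,-dy/n),end=',')
    print()
E
python3 -c "
from h import *
plan((560,-310,200),0.78)"
```

```text
from [ 173.96 -495.14  241.88] yaw 0.338 delta [386.04 185.14 -41.88] dyaw 0.442 n 10 tilt [-0.  0. -1.]
[0.043,-0.005,0.004,0,0,-0.044],[0.043,-0.003,0.004,0,0,-0.044],[0.043,-0.001,0.004,0,0,-0.044],[0.043,0.001,0.004,0,0,-0.044],[0.043,0.003,0.004,0,0,-0.044],[0.043,0.005,0.004,0,0,-0.044],[0.042,0.007,0.004,0,0,-0.044],[0.042,0.009,0.004,0,0,-0.044],[0.042,0.010,0.004,0,0,-0.044],[0.041,0.012,0.004,0,0,-0.044],
```

```bash
python3 -m jog '[[0.043,-0.005,0.004,0,0,-0.044,0.085],[0.043,-0.003,0.004,0,0,-0.044,0.085],[0.043,-0.001,0.004,0,0,-0.044,0.085],[0.043,0.001,0.004,0,0,-0.044,0.085],[0.043,0.003,0.004,0,0,-0.044,0.085]]' 40
python3 -m jog '[[0.043,0.005,0.004,0,0,-0.044,0.085],[0.042,0.007,0.004,0,0,-0.044,0.085],[0.042,0.009,0.004,0,0,-0.044,0.085],[0.042,0.010,0.004,0,0,-0.044,0.085],[0.041,0.012,0.004,0,0,-0.044,0.085]]'
python3 -m jog '[[0,0,0,0,0,0,0.085],[0,0,0,0,0,0,0.085]]'
python3 - <<'E'
from h import *
s=sense(); T=toolT(s); im=eyes.capture('wrist'); save('w1',im); np.save('T1',T)
print(s['joints'],s['time_s'],T[:3,3],yaw(T))
save('w1o',ortho(im,T,560,-330,30,150,.6))
E
```

```text
time_s: 0.65
eef_pos: [369.5, -400.7, 222.0]
ee_rot: [-0.0, 0.961, 0.276, -0.0]
force: [0.1, -0.7, -0.1]
grip_width: 0.998
grip_force: 0.0
time_s: 1.15
eef_pos: [563.5, -308.5, 201.8]
ee_rot: [-0.0, 0.925, 0.38, -0.0]
force: [-0.4, -0.3, 0.2]
grip_width: 0.997
grip_force: 0.0
time_s: 1.35
eef_pos: [562.3, -309.1, 201.5]
ee_rot: [-0.0, 0.925, 0.38, -0.0]
force: [-0.1, -0.3, -0.5]
grip_width: 0.992
grip_force: 0.0
[-0.68  0.6   1.17 -0.    1.37  0.11] 1.35 [ 562.26 -309.08  201.53] 0.77896172224166
```

View pics/w1.png

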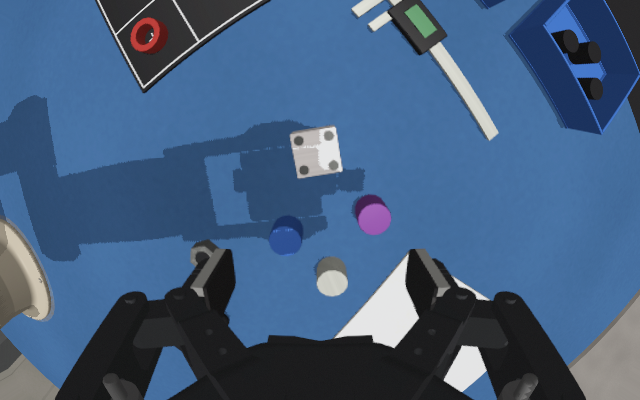

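Wrist picture: riser top at about (316,152), its corners near (291,130), (336,126), (342,172) and (297,178). The slug's pale top is at (331,282), blue at (286,238), purple at (374,215). The ring master is at (149,35).

```bash
python3 - <<'E'
from h import *
im=cv2.cvtColor(cv2.imread('pics/w1.png'),cv2.COLOR_BGR2RGB); T=np.load('T1.npy')
o=ortho(im,T,580,-290,30,50,.25); h=cv2.cvtColor(o,cv2.COLOR_RGB2HSV)
m=((h[...,1]<70)&(h[...,2]>60)).astype(np.uint8); m=cv2.morphologyEx(m,cv2.MORPH_CLOSE,np.ones((25,25)))
c=max(cv2.findContours(m,0,2)[0],key=cv2.contourArea); r=cv2.minAreaRect(c); print(r)
b=cv2.boxPoints(r); print('riser',580+50-r[0][1]*.25,-290+50-r[0][0]*.25, np.array(r[1])*.25)
e=b[1]-b[0]; print('edge world ang',np.arctan2(-e[0],-e[1]))
print(onplane('wrist',[(291,130),(336,126),(342,172),(297,178)],30,T))
print('slug35',onplane('wrist',(332,282),35,T), onplane('wrist',[(149,36)],28,T))
o2=ortho(im,T,490,-405,35,50,.25)
cv2.drawContours(o,[b.astype(int)],0,(255,0,0),1)
save('c1',np.hstack([o,o2]))
E
```

```text
((179.50003051757812, 204.5), (195.41873168945312, 189.3836669921875), 35.837650299072266)
riser 578.875 -284.87500762939453 [48.85 47.35]
edge world ang -0.62548494
[[ 577.36 -252.28]
 [ 611.08 -281.01]
 [ 582.71 -318.16]
 [ 546.35 -290.16]]
slug35 [ 487.14 -400.48] [[547.68 -62.38]]
```

View pics/c1.png

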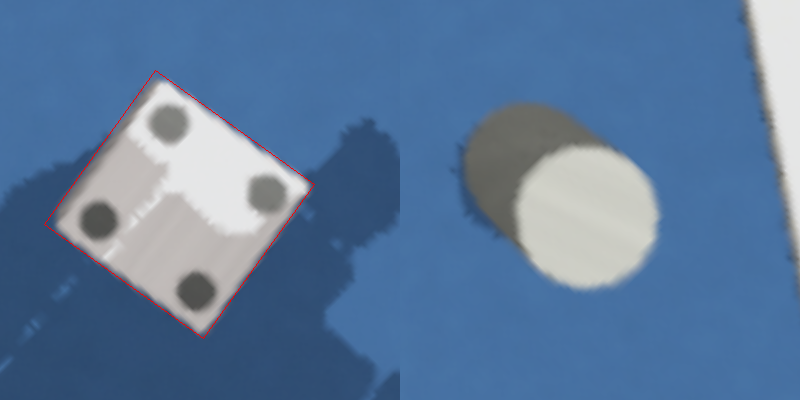

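```bash
python3 -c "
from h import *
plan((578.3,-285.8,75),0.945)"
```

```text
from [ 561.66 -309.78  201.97] yaw 0.778 delta [  16.64   23.98 -126.97] dyaw 0.167 n 3 tilt [-0.  0. -1.]
[0.010,-0.002,0.042,0,0,-0.056],[0.010,-0.001,0.042,0,0,-0.056],[0.010,-0.001,0.042,0,0,-0.056],
```

```bash
python3 -m jog '[[0.010,-0.002,0.042,0,0,-0.056,0.085],[0.010,-0.001,0.042,0,0,-0.056,0.085],[0.010,-0.001,0.042,0,0,-0.056,0.085],[0,0,0,0,0,0,0.085],[0,0,0,0,0,0,0.085]]'
python3 - <<'E'
from h import *
s=sense(); T=toolT(s); im=eyes.capture('wrist'); save('w2',im)
print(T[:3,3],yaw(T))
save('c2',np.hstack([ortho(im,T,578,-286,30,50,.25),im[:,120:520]]))
plan((578.3,-285.8,15),.945)
E
```

```text
time_s: 1.9
eef_pos: [579.0, -285.8, 77.7]
ee_rot: [0.0, 0.891, 0.454, 0.0]
force: [0.1, -0.3, 1.6]
grip_width: 0.996
grip_force: 0.0
[ 578.98 -285.85   77.73] 0.9432626189418548
from [ 579.58 -286.33   79.  ] yaw 0.943 delta [ -1.28   0.53 -64.  ] dyaw 0.002 n 2 tilt [ 0. -0. -1.]
[-0.000,-0.001,0.032,0,0,-0.001],[-0.000,-0.001,0.032,0,0,-0.001],
```

View pics/c2.png

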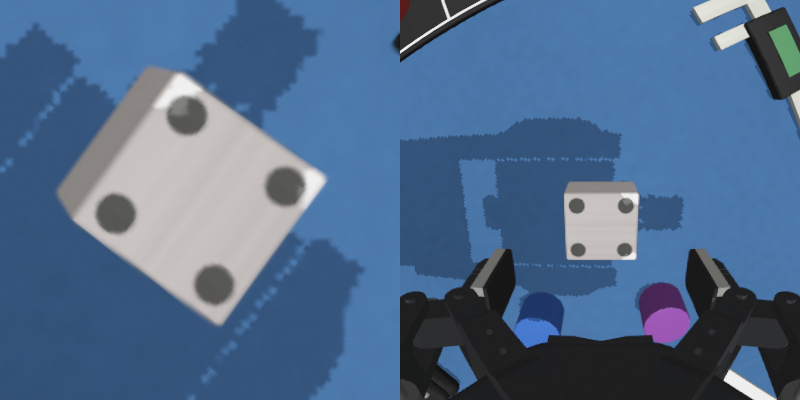

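The close view shows the riser centred at (578,-286), as expected. Blue and purple are clear behind the fingers, so I'll descend and grip.

```bash
python3 -m jog '[[-0.0005,0,0.032,0,0,0,0.085],[0,0,0.031,0,0,0,0.085],[0,0,0,0,0,0,0.04],[0,0,0,0,0,0,0.04],[0,0,0,0,0,0,0.04]]' 40
python3 -m jog '[[0,0,0,0,0,0,0.04],[0,0,0,0,0,0,0.04],[0,0,0,0,0,0,0.04],[0,0,0,0,0,0,0.04]]'
```

```text
time_s: 2.45
eef_pos: [580.2, -286.4, 16.7]
ee_rot: [0.002, 0.89, 0.455, 0.001]
force: [2.1, -1.8, 1.0]
grip_width: 0.533
grip_force: 42.2
time_s: 2.85
eef_pos: [580.2, -286.4, 16.7]
ee_rot: [0.002, 0.89, 0.455, 0.001]
force: [-0.7, -0.9, 8.0]
grip_width: 0.533
grip_force: 43.3
```

```bash
python3 -m jog '[[0,0,-0.03,0,0,0,0.04],[0,0,-0.045,0,0,0,0.04],[0,0,-0.045,0,0,0,0.04],[0,0,0,0,0,0,0.04]]'
python3 -c "
from h import *
plan((560,20,150),1.33)"
```

```text
time_s: 3.25
eef_pos: [581.5, -286.9, 141.9]
ee_rot: [0.006, 0.89, 0.455, 0.003]
force: [0.1, -1.5, -1.3]
grip_width: 0.53
grip_force: 42.3
from [ 581.49 -286.87  141.94] yaw 0.946 delta [-21.49 306.87   8.06] dyaw 0.384 n 7 tilt [ 0.01 -0.01 -1.  ]
[0.034,-0.028,-0.001,0,0,-0.055],[0.035,-0.026,-0.001,0,0,-0.055],[0.037,-0.024,-0.001,0,0,-0.055],[0.038,-0.022,-0.001,0,0,-0.055],[0.039,-0.020,-0.001,0,0,-0.055],[0.040,-0.018,-0.001,0,0,-0.055],[0.041,-0.016,-0.001,0,0,-0.055],
```

```bash
python3 -m jog '[[0.034,-0.028,-0.001,0,0,-0.055,0.04],[0.035,-0.026,-0.001,0,0,-0.055,0.04],[0.037,-0.024,-0.001,0,0,-0.055,0.04],[0.038,-0.022,-0.001,0,0,-0.055,0.04],[0.039,-0.020,-0.001,0,0,-0.055,0.04]]'
python3 -m jog '[[0.040,-0.018,-0.001,0,0,-0.055,0.04],[0.041,-0.016,-0.001,0,0,-0.055,0.04],[0,0,0,0,0,0,0.04],[0,0,0,0,0,0,0.04],[0,0,0,0,0,0,0.04]]'
python3 - <<'E'
from h import *
s=sense(); T=toolT(s); im=eyes.capture('wrist'); save('w3',im); np.save('T3',T)
print(T,yaw(T),s['joints'],s['force'])
save('c3',np.hstack([im,]))
save('c3o',ortho(im,T,605,12,6,150,.5))
E
```

```text
time_s: 3.75
eef_pos: [564.3, -64.4, 139.1]
ee_rot: [0.0, 0.819, 0.574, 0.0]
force: [1.2, 0.5, -2.2]
grip_width: 0.528
grip_force: 42.2
time_s: 4.25
eef_pos: [558.3, 20.7, 140.6]
ee_rot: [0.0, 0.787, 0.617, 0.0]
force: [-0.2, 0.1, -2.4]
grip_width: 0.529
grip_force: 42.2
[[  0.24   0.97   0.   558.25]
 [  0.97  -0.24  -0.    20.74]
 [ -0.     0.    -1.   140.62]
 [  0.     0.     0.     1.  ]] 1.3297057139863424 [-0.17  0.48  1.53 -0.    1.13  0.07] [-0.2   0.15 -2.43]
```

View pics/c3o.png

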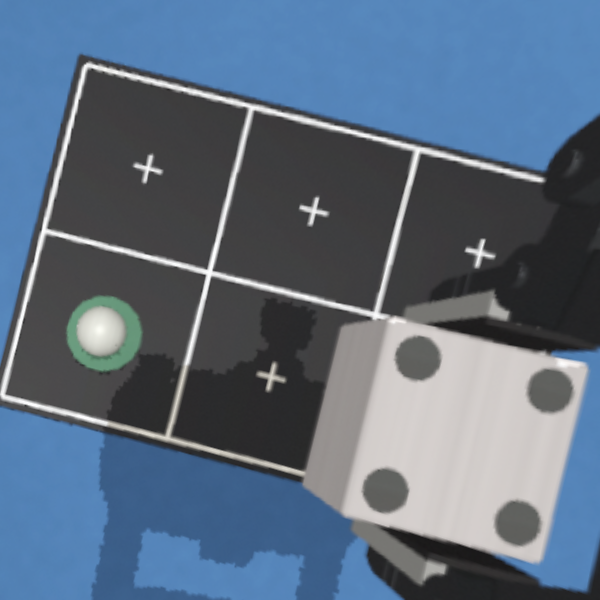

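The rectified view (0.5 mm/px) shows the crosses at back-left (148,169), back-mid (314,211), back-right (480,252) and front-mid (271,377). The ball master is at (104,332) and the riser is held squarely. Next I'll refine the crosses and find the riser's offset in the hand.

```bash
cat >> h.py <<'E'
def refine(im,T,x,y,z,r=8,mm=.25,white=True,thr=25,n='wrist'):
    o=ortho(im,T,x,y,z,r,mm,n).astype(float).mean(2); d=o-np.median(o) if white else np.median(o)-o
    m=d>thr; i,j=np.nonzero(m); 
    return np.array([x+r-i.mean()*mm,y+r-j.mean()*mm,m.sum()*mm*mm])
E
python3 - <<'E'
from h import *
im=cv2.cvtColor(cv2.imread('pics/w3.png'),cv2.COLOR_BGR2RGB); T=np.load('T3.npy')
C=np.array([refine(im,T,*p,6) for p in [(670.5,88),(649.5,5),(629,-78),(566.5,26.5)]]); print(C)
# rigid fit
from scipy.optimize import least_squares
L=np.array([(42.5,85),(42.5,0),(42.5,-85),(-42.5,0)])
f=lambda p:(p[:2]+L@np.array([[np.cos(p[2]),np.sin(p[2])],[-np.sin(p[2]),np.cos(p[2])]])-C[:,:2]).ravel()
p=least_squares(f,[608,15,-.24]).x; print('tray',p[:2],p[2],f(p))
zt=T[2,3]-16.5+30
o=ortho(im,T,558,20,zt,40,.25); g=o.mean(2)
h=cv2.cvtColor(o,cv2.COLOR_RGB2HSV); m=((g<130)&(h[...,1]<60)).astype(np.uint8)
n,l,st,ce=cv2.connectedComponentsWithStats(m)
H=[(558+40-c[1]*.25,20+40-c[0]*.25) for s,c in zip(st[1:],ce[1:]) if 300<s[4]<2000 and s[2]<45 and s[3]<45]
print(H,np.mean(H,0)); save('c4',o)
print((np.r_[np.mean(H,0)-T[:2,3],0])@T[:3,:3])
E
```

```text
[[671.02  88.35  90.38]
 [649.61   5.36  93.06]
 [628.49 -77.76  98.75]
 [566.79  26.5   98.19]]
tray [608.39  15.88] -0.2505211537303297 [-0.39 -0.66 -0.04 -0.02  0.    0.76  0.43 -0.08]
[(np.float64(575.5764583333333), np.float64(31.464375)), (np.float64(568.3179347826087), np.float64(1.9107441471571889)), (np.float64(546.0006244796003), np.float64(38.71835970024979)), (np.float64(538.7343880099917), np.float64(9.133014154870942))] [557.16  20.31]
[-0.68 -0.96 -0.  ]
```

```bash
python3 -c "
from h import *
plan((568.1,26.9,50),1.321)"
```

```text
from [558.23  20.5  140.49] yaw 1.329 delta [  9.87   6.4  -90.49] dyaw -0.008 n 3 tilt [ 0. -0. -1.]
[0.003,0.003,0.030,0,0,0.003],[0.003,0.003,0.030,0,0,0.003],[0.003,0.003,0.030,0,0,0.003],
```

```bash
python3 -m jog '[[0.004,0.004,0.025,0,0,0.003,0.04],[0.003,0.002,0.032,0,0,0.003,0.04],[0.0015,0.002,0.032,0,0,0.003,0.04],[0,0,0,0,0,0,0.04],[0,0,0,0,0,0,0.04]]'
python3 -m jog '[[0,0,0,0,0,0,0.04],[0,0,0,0,0,0,0.04]]'
python3 -c "
from h import *
plan((568.1,26.9,24),1.321)"
```

```text
time_s: 4.8
eef_pos: [568.2, 27.0, 52.0]
ee_rot: [0.0, 0.79, 0.613, 0.0]
force: [-0.4, 0.1, -1.4]
grip_width: 0.53
grip_force: 42.2
time_s: 5.0
eef_pos: [568.7, 27.5, 53.0]
ee_rot: [0.001, 0.79, 0.614, 0.001]
force: [1.7, 0.6, -2.2]
grip_width: 0.533
grip_force: 42.3
from [568.67  27.51  52.98] yaw 1.321 delta [ -0.57  -0.61 -28.98] dyaw -0.000 n 1 tilt [ 0. -0. -1.]
[-0.001,-0.000,0.029,0,0,0.000],
```

```bash
python3 -m jog '[[0,0,0.014,0,0,0,0.04],[0,0,0.013,0,0,0,0.04],[0,0,0,0,0,0,0.04],[0,0,0,0,0,0,0.04]]'
python3 -m jog '[[0,0,0.001,0,0,0,0.04],[0,0,0,0,0,0,0.04]]';python3 -m jog '[[0,0,0.001,0,0,0,0.04],[0,0,0,0,0,0,0.04]]'
python3 -m jog '[[0,0,0.001,0,0,0,0.04],[0,0,0,0,0,0,0.04]]'
```

```text
time_s: 5.4
eef_pos: [567.4, 27.9, 23.4]
ee_rot: [-0.001, 0.789, 0.614, -0.001]
force: [0.1, -1.0, -1.5]
grip_width: 0.532
grip_force: 42.8
time_s: 5.6
eef_pos: [567.7, 27.9, 23.0]
ee_rot: [-0.0, 0.789, 0.614, -0.0]
force: [-0.2, -0.4, -2.1]
grip_width: 0.529
grip_force: 42.8
time_s: 5.8
eef_pos: [567.9, 27.9, 22.3]
ee_rot: [0.0, 0.789, 0.614, 0.0]
force: [-0.7, -1.5, -2.5]
grip_width: 0.528
grip_force: 42.9
time_s: 6.0
eef_pos: [567.9, 27.9, 22.2]
ee_rot: [0.0, 0.789, 0.614, -0.0]
force: [-4.1, 0.6, 8.4]
grip_width: 0.533
grip_force: 44.1
```

```bash
python3 -m jog '[[-0.001,0,-0.0015,0,0,0,0.04],[0,0,0,0,0,0,0.04],[0,0,0.001,0,0,0,0.04],[0,0,0,0,0,0,0.04]]'
python3 -m jog '[[0,0,0,0,0,0,0.06],[0,0,0,0,0,0,0.075],[0,0,0,0,0,0,0.075],[0,0,-0.02,0,0,0,0.075],[0,0,-0.04,0,0,0,0.085]]'
python3 -m jog '[[-0.04,0,-0.045,0,0,0,0.085],[-0.04,0,-0.04,0,0,0,0.085],[-0.02,0,0,0,0,0,0.085],[0,0,0,0,0,0,0.085],[0,0,0,0,0,0,0.085]]'
python3 - <<'E'
from h import *
s=sense(); T=toolT(s); im=eyes.capture('wrist'); save('w5',im); np.save('T5',T)
print(T[:3,3],yaw(T),s['joints'])
o=ortho(im,T,605,12,6,150,.5);o2=ortho(im,T,567,26,36,50,.5)
o[-200:,-200:]=o2
save('c5',o)
E
```

```text
time_s: 6.4
eef_pos: [567.7, 26.8, 22.3]
ee_rot: [0.0, 0.789, 0.614, 0.0]
force: [-2.2, -0.0, 5.5]
grip_width: 0.531
grip_force: 43.7
time_s: 6.9
eef_pos: [566.1, 27.1, 80.0]
ee_rot: [-0.002, 0.789, 0.614, -0.002]
force: [0.5, -0.8, 0.8]
grip_width: 0.992
grip_force: 0.0
time_s: 7.4
eef_pos: [545.6, -58.7, 154.1]
ee_rot: [-0.0, 0.79, 0.614, -0.0]
force: [0.8, -0.8, -0.8]
grip_width: 0.995
grip_force: 0.0
[545.59 -58.75 154.07] 1.321119647595548 [-0.32  0.45  1.55  0.    1.15 -0.07]
```

View pics/c5.png

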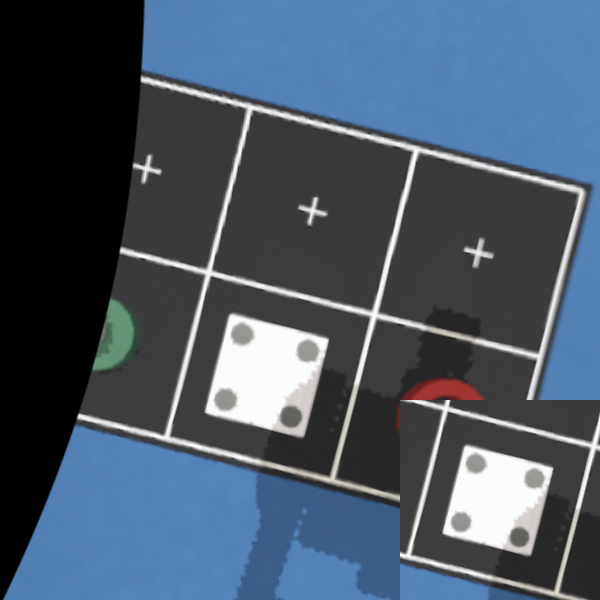

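The riser stands within about 1 mm of the square's centre and is aligned with the tray. Next is the bush.

```bash
python3 -c "
from h import *
plan((508,385,170),1.321)"
```

```text
from [545.62 -58.25 153.87] yaw 1.322 delta [-37.62 443.25  16.13] dyaw -0.001 n 10 tilt [-0.  0. -1.]
[0.042,-0.015,-0.002,0,0,0.000],[0.042,-0.015,-0.002,0,0,0.000],[0.042,-0.015,-0.002,0,0,0.000],[0.042,-0.015,-0.002,0,0,0.000],[0.042,-0.015,-0.002,0,0,0.000],[0.042,-0.015,-0.002,0,0,0.000],[0.042,-0.015,-0.002,0,0,0.000],[0.042,-0.015,-0.002,0,0,0.000],[0.042,-0.015,-0.002,0,0,0.000],[0.042,-0.015,-0.002,0,0,0.000],
```

```bash
python3 -m jog '[[0.042,-0.015,-0.002,0,0,0,0.085],[0.042,-0.015,-0.002,0,0,0,0.085],[0.042,-0.015,-0.002,0,0,0,0.085],[0.042,-0.015,-0.002,0,0,0,0.085],[0.042,-0.015,-0.002,0,0,0,0.085]]'
python3 -m jog '[[0.042,-0.015,-0.002,0,0,0,0.085],[0.042,-0.015,-0.002,0,0,0,0.085],[0.042,-0.015,-0.002,0,0,0,0.085],[0.042,-0.015,-0.002,0,0,0,0.085],[0.042,-0.015,-0.002,0,0,0,0.085]]'
python3 -m jog '[[0,0,0,0,0,0,0.085],[0,0,0,0,0,0,0.085]]'
python3 - <<'E'
from h import *
s=sense(); T=toolT(s); im=eyes.capture('wrist'); save('w6',im); np.save('T6',T)
print(T[:3,3],yaw(T),s['joints'])
o=np.hstack([ortho(im,T,508,390,25,50,.25),ortho(im,T,567,290,50,40,.4),ortho(im,T,430,286,28,40,.4)][:1])
a=ortho(im,T,567,290,50,50,.5);b=ortho(im,T,430,286,28,50,.5)
save('c6',np.hstack([o,np.vstack([a,b])]))
E
```

```text
time_s: 7.95
eef_pos: [524.0, 165.9, 164.0]
ee_rot: [-0.0, 0.789, 0.614, -0.0]
force: [0.4, -0.4, -0.1]
grip_width: 0.997
grip_force: 0.0
time_s: 8.45
eef_pos: [502.5, 388.0, 173.8]
ee_rot: [-0.0, 0.789, 0.614, -0.001]
force: [0.4, -0.7, -0.4]
grip_width: 0.996
grip_force: 0.0
time_s: 8.65
eef_pos: [502.8, 386.4, 173.4]
ee_rot: [-0.0, 0.789, 0.615, -0.001]
force: [0.5, -0.6, 0.1]
grip_width: 0.993
grip_force: 0.0
[502.79 386.37 173.4 ] 1.3246563370484137 [ 0.47  0.61  1.23 -0.    1.3   0.72]
```

View pics/c6.png

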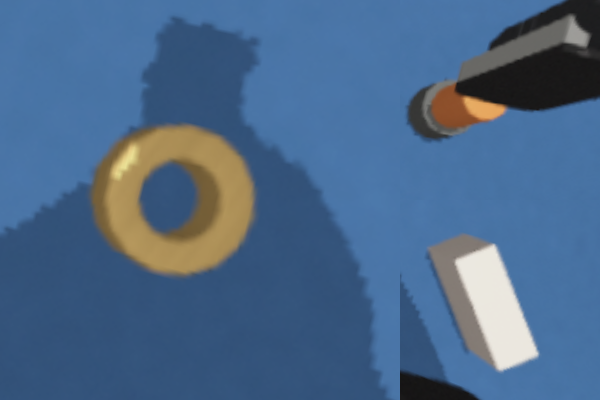

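Bush top centre reads (508,395), with radius 19 mm as it should be. Block centre is (426.5,287.5), 60x21 mm, long axis at 0.37 rad. Going down on the bush.

```bash
python3 -c "
from h import *
plan((508,395.4,14),1.321,n=4)"
```

```text
from [503.28 385.31 173.64] yaw 1.323 delta [   4.72   10.09 -159.64] dyaw -0.002 n 4 tilt [-0. -0. -1.]
[0.003,0.001,0.040,0,0,0.000],[0.003,0.001,0.040,0,0,0.000],[0.003,0.001,0.040,0,0,0.000],[0.003,0.001,0.040,0,0,0.000],
```

```bash
python3 -m jog '[[0.005,0.001,0.03,0,0,0,0.085],[0.004,0.001,0.04,0,0,0,0.085],[0.002,0,0.04,0,0,0,0.085],[0,0,0,0,0,0,0.085],[0,0,0,0,0,0,0.085]]'
python3 -c "
from h import *
plan((508,395.4,14),1.321,n=2)"
```

```text
time_s: 9.2
eef_pos: [509.1, 394.7, 65.5]
ee_rot: [0.0, 0.79, 0.613, 0.0]
force: [-0.3, -0.5, 1.1]
grip_width: 0.997
grip_force: 0.0
from [509.08 394.65  65.47] yaw 1.321 delta [ -1.08   0.75 -51.47] dyaw 0.000 n 2 tilt [ 0. -0. -1.]
[0.000,-0.001,0.026,0,0,-0.000],[0.000,-0.001,0.026,0,0,-0.000],
```

```bash
python3 -m jog '[[0.0005,-0.001,0.026,0,0,0,0.085],[0,0,0.026,0,0,0,0.085],[0,0,0,0,0,0,0.08],[0,0,0,0,0,0,0.03],[0,0,0,0,0,0,0.03]]' 40
python3 -m jog '[[0,0,0,0,0,0,0.03],[0,0,0,0,0,0,0.03],[0,0,0,0,0,0,0.03],[0,0,0,0,0,0,0.03]]'
python3 -m jog '[[0,0,-0.02,0,0,0,0.03],[0,0,-0.045,0,0,0,0.03],[0,0,-0.045,0,0,0,0.03],[0,0,-0.045,0,0,0,0.03],[0,0,0,0,0,0,0.03]]'
python3 -c "
from h import *
plan((567,20,165),1.321)"
```

```text
time_s: 9.7
eef_pos: [509.0, 396.5, 15.3]
ee_rot: [0.0, 0.789, 0.614, 0.002]
force: [0.1, 0.1, 0.5]
grip_width: 0.62
grip_force: 0.0
time_s: 10.1
eef_pos: [508.7, 396.4, 14.9]
ee_rot: [0.0, 0.789, 0.614, 0.002]
force: [-1.3, -0.8, 8.1]
grip_width: 0.442
grip_force: 39.4
time_s: 10.6
eef_pos: [509.9, 397.2, 175.5]
ee_rot: [0.001, 0.789, 0.614, 0.006]
force: [1.3, 0.9, -2.4]
grip_width: 0.437
grip_force: 40.7
from [509.88 397.22 175.49] yaw 1.322 delta [  57.12 -377.22  -10.49] dyaw -0.001 n 9 tilt [ 0.01  0.01 -1.  ]
[-0.039,0.016,0.001,0,0,0.000],[-0.039,0.016,0.001,0,0,0.000],[-0.039,0.016,0.001,0,0,0.000],[-0.039,0.016,0.001,0,0,0.000],[-0.039,0.016,0.001,0,0,0.000],[-0.039,0.016,0.001,0,0,0.000],[-0.039,0.016,0.001,0,0,0.000],[-0.039,0.017,0.001,0,0,0.000],[-0.039,0.017,0.001,0,0,0.000],
```

```bash
python3 -m jog '[[-0.039,0.016,0.001,0,0,0,0.03],[-0.039,0.016,0.001,0,0,0,0.03],[-0.039,0.016,0.001,0,0,0,0.03],[-0.039,0.016,0.001,0,0,0,0.03],[-0.039,0.016,0.001,0,0,0,0.03]]'
python3 -m jog '[[-0.039,0.016,0.001,0,0,0,0.03],[-0.039,0.016,0.001,0,0,0,0.03],[-0.039,0.017,0.001,0,0,0,0.03],[-0.039,0.017,0.001,0,0,0,0.03]]'
python3 -m jog '[[0,0,0,0,0,0,0.03],[0,0,0,0,0,0,0.03]]'
python3 - <<'E'
from h import *
s=sense(); T=toolT(s); im=eyes.capture('wrist'); save('w7',im); np.save('T7',T)
print(T[:3,3],yaw(T),s['joints'],s['force'])
a=ortho(im,T,567,26,36,50,.25); b=ortho(im,T,567,20,T[2,3]-15+25,50,.25)
save('c7',np.hstack([a,b]))
E
```

```text
time_s: 11.1
eef_pos: [537.0, 185.6, 162.6]
ee_rot: [0.0, 0.789, 0.614, 0.0]
force: [0.7, -0.4, -2.4]
grip_width: 0.438
grip_force: 40.7
time_s: 11.5
eef_pos: [562.6, 18.1, 158.6]
ee_rot: [-0.0, 0.789, 0.614, 0.0]
force: [0.9, -0.1, -1.8]
grip_width: 0.436
grip_force: 40.7
time_s: 11.7
eef_pos: [562.5, 19.3, 158.4]
ee_rot: [-0.0, 0.79, 0.613, -0.0]
force: [-0.2, 0.0, -1.3]
grip_width: 0.434
grip_force: 40.7
[562.54  19.27 158.4 ] 1.3201021816641232 [-0.17  0.47  1.5   0.    1.17  0.08] [-0.21  0.02 -1.35]
```

View pics/c7.png

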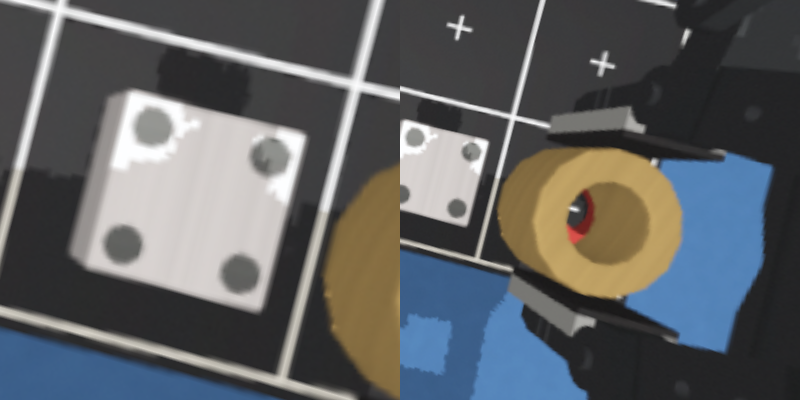

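```bash
python3 -c "
from h import *
plan((567.9,27.4,65),1.321)"
```

```text
from [562.49  20.19 158.48] yaw 1.322 delta [  5.41   7.21 -93.48] dyaw -0.001 n 3 tilt [-0.  0. -1.]
[0.003,0.001,0.031,0,0,0.000],[0.003,0.001,0.031,0,0,0.000],[0.003,0.001,0.031,0,0,0.000],
```

```bash
python3 -m jog '[[0.004,0.002,0.027,0,0,0,0.03],[0.003,0.001,0.033,0,0,0,0.03],[0.0015,0,0.033,0,0,0,0.03],[0,0,0,0,0,0,0.03],[0,0,0,0,0,0,0.03]]'
for i in 1 2 3; do python3 -m jog '[[0,0,0,0,0,0,0.03]]' | grep eef; done
```

```text
time_s: 12.25
eef_pos: [567.9, 28.2, 66.3]
ee_rot: [0.0, 0.789, 0.614, 0.0]
force: [0.5, 0.3, -1.4]
grip_width: 0.43
grip_force: 40.9
eef_pos: [568.7, 27.6, 67.6]
eef_pos: [568.5, 27.4, 67.3]
eef_pos: [568.2, 27.3, 66.7]
```

```bash
python3 -m jog '[[0,-0.0003,0.007,0,0,0,0.03],[0,0,0.007,0,0,0,0.03],[0,0,0,0,0,0,0.03],[0,0,0,0,0,0,0.03]]'
for i in 1 2; do python3 -m jog '[[0,0,0.001,0,0,0,0.03],[0,0,0,0,0,0,0.03]]' | grep -E 'eef|^force'; done
```

```text
time_s: 12.95
eef_pos: [567.3, 27.4, 51.1]
ee_rot: [-0.0, 0.789, 0.614, -0.0]
force: [0.2, 0.2, -1.6]
grip_width: 0.431
grip_force: 41.0
eef_pos: [567.4, 27.3, 50.9]
force: [-3.5, 0.6, 5.4]
eef_pos: [567.5, 27.3, 50.9]
force: [-7.2, -0.8, 15.0]
```

```bash
python3 -m jog '[[0,0,-0.0015,0,0,0,0.03],[0,0,0,0,0,0,0.03]]' | grep -E 'eef|^force'
python3 -m jog '[[0,0,0,0,0,0,0.045],[0,0,0,0,0,0,0.06],[0,0,0,0,0,0,0.07],[0,0,-0.02,0,0,0,0.07],[0,0,-0.04,0,0,0,0.08]]'
python3 -m jog '[[-0.04,0,-0.045,0,0,0,0.085],[-0.04,0,-0.02,0,0,0,0.085],[-0.02,0,0,0,0,0,0.085],[0,0,0,0,0,0,0.085],[0,0,0,0,0,0,0.085]]'
python3 - <<'E'
from h import *
s=sense(); T=toolT(s); im=eyes.capture('wrist'); save('w8',im); np.save('T8',T)
print(T[:3,3],yaw(T))
a=ortho(im,T,567,26,36,50,.25); b=ortho(im,T,567,26,61,50,.25)
save('c8',np.hstack([a,b]))
plan((487,-395,150),None)
E
```

```text
eef_pos: [567.4, 27.4, 50.9]
force: [-0.8, -0.2, 3.4]
time_s: 14.05
eef_pos: [566.0, 27.5, 109.2]
ee_rot: [-0.002, 0.789, 0.614, -0.002]
force: [0.2, -0.2, 1.2]
grip_width: 0.937
grip_force: 0.0
time_s: 14.55
eef_pos: [544.4, -62.8, 168.1]
ee_rot: [-0.0, 0.79, 0.614, -0.0]
force: [-0.6, 0.1, -0.5]
grip_width: 0.991
grip_force: 0.0
[544.38 -62.8  168.13] 1.3211095783750788
from [544.43 -62.27 167.99] yaw 1.322 delta [ -57.43 -332.73  -17.99] dyaw 0.000 n 8 tilt [-0.  0. -1.]
[-0.042,0.003,0.002,0,0,0.000],[-0.042,0.003,0.002,0,0,0.000],[-0.042,0.003,0.002,0,0,0.000],[-0.042,0.003,0.002,0,0,0.000],[-0.042,0.003,0.002,0,0,0.000],[-0.042,0.003,0.002,0,0,0.000],[-0.042,0.003,0.002,0,0,0.000],[-0.042,0.003,0.002,0,0,0.000],
```

View pics/c8.png

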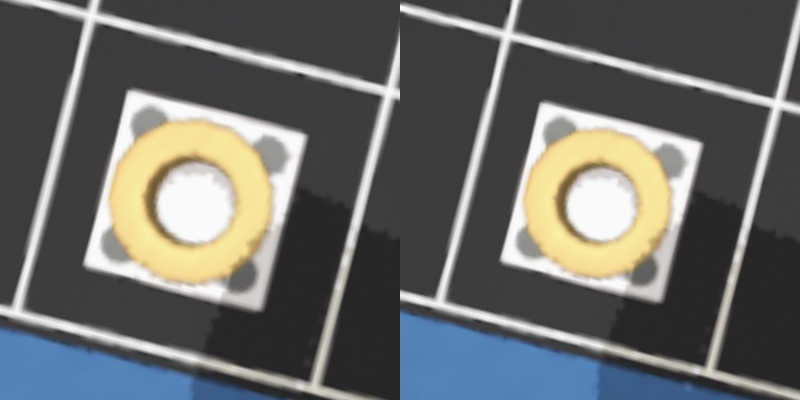

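The bush sits within 1 mm of the riser's centre. Next is the slug.

```bash
python3 -m jog '[[-0.042,0.003,0.002,0,0,0,0.085],[-0.042,0.003,0.002,0,0,0,0.085],[-0.042,0.003,0.002,0,0,0,0.085],[-0.042,0.003,0.002,0,0,0,0.085],[-0.042,0.003,0.002,0,0,0,0.085]]' | grep eef
python3 -m jog '[[-0.042,0.003,0.002,0,0,0,0.065],[-0.042,0.003,0.002,0,0,0,0.065],[-0.042,0.003,0.002,0,0,0,0.065],[0,0,0,0,0,0,0.065],[0,0,0,0,0,0,0.065]]'
python3 - <<'E'
from h import *
s=sense(); T=toolT(s); im=eyes.capture('wrist'); save('w9',im); np.save('T9',T)
print(T[:3,3],yaw(T),s['joints'])
a=ortho(im,T,520,-375,35,100,.5); b=ortho(im,T,486,-401,35,50,.25)
save('c9',np.hstack([a,b]))
plan((485.7,-401.7,65),None)
E
```

```text
eef_pos: [507.3, -270.6, 157.9]
time_s: 15.6
eef_pos: [485.2, -394.0, 151.5]
ee_rot: [-0.001, 0.789, 0.614, 0.0]
force: [-0.1, 0.7, 0.4]
grip_width: 0.759
grip_force: 0.0
[ 485.24 -393.96  151.51] 1.3218077537863877 [-0.87  0.61  1.29  0.    1.24 -0.62]
from [ 485.54 -393.22  151.79] yaw 1.323 delta [  0.16  -8.48 -86.79] dyaw 0.000 n 2 tilt [-0.  0. -1.]
[-0.004,0.001,0.043,0,0,0.000],[-0.004,0.001,0.043,0,0,0.000],
```

View pics/c9.png

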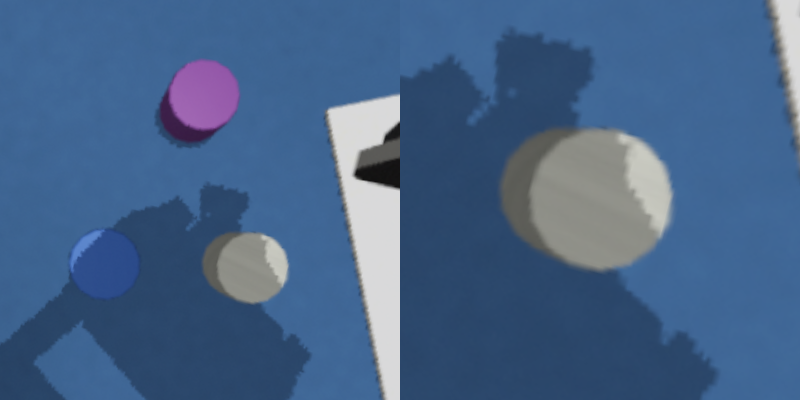

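Slug top is centred at (486.2,-401.3), diameter 35.5 mm. Blue and purple are clear of the fingers.

```bash
python3 -m jog '[[-0.005,0.001,0.035,0,0,0,0.065],[-0.003,0.0015,0.045,0,0,0,0.065],[0,0,0.006,0,0,0,0.065],[0,0,0,0,0,0,0.065],[0,0,0,0,0,0,0.065]]'
python3 -c "
from h import *
plan((486.2,-401.4,17),None)"
```

```text
time_s: 16.15
eef_pos: [486.5, -402.9, 68.8]
ee_rot: [0.002, 0.789, 0.614, 0.0]
force: [0.2, -0.1, 0.4]
grip_width: 0.761
grip_force: 0.0
from [ 486.5  -402.93   68.75] yaw 1.323 delta [ -0.3    1.53 -51.75] dyaw 0.000 n 2 tilt [ 0. -0. -1.]
[0.001,-0.000,0.026,0,0,0.000],[0.001,-0.000,0.026,0,0,0.000],
```

```bash
python3 -m jog '[[0.001,0,0.026,0,0,0,0.065],[0,0,0.025,0,0,0,0.065],[0,0,0,0,0,0,0.06],[0,0,0,0,0,0,0.03],[0,0,0,0,0,0,0.03]]' 50
python3 -m jog '[[0,0,0,0,0,0,0.03],[0,0,0,0,0,0,0.03],[0,0,0,0,0,0,0.03],[0,0,0,0,0,0,0.03]]'
python3 -m jog '[[0,0,-0.02,0,0,0,0.03],[0,0,-0.04,0,0,0,0.03],[0,0,-0.045,0,0,0,0.03],[0,0,-0.045,0,0,0,0.03],[0,0,0,0,0,0,0.03]]'
python3 -c "
from h import *
plan((625,-85,155),1.321)"
```

```text
time_s: 16.65
eef_pos: [486.7, -402.9, 18.1]
ee_rot: [0.002, 0.789, 0.614, 0.0]
force: [-0.4, -0.1, 1.1]
grip_width: 0.406
grip_force: 49.8
time_s: 17.05
eef_pos: [486.7, -402.9, 18.1]
ee_rot: [0.002, 0.789, 0.614, 0.0]
force: [0.5, 0.5, 8.1]
grip_width: 0.401
grip_force: 50.6
time_s: 17.55
eef_pos: [487.3, -403.8, 173.3]
ee_rot: [0.006, 0.789, 0.614, 0.0]
force: [0.5, -1.5, -2.6]
grip_width: 0.401
grip_force: 51.0
from [ 487.32 -403.77  173.28] yaw 1.322 delta [137.68 318.77 -18.28] dyaw -0.001 n 8 tilt [ 0.01 -0.01 -1.  ]
[0.043,0.007,0.002,0,0,0.000],[0.043,0.007,0.002,0,0,0.000],[0.043,0.007,0.002,0,0,0.000],[0.043,0.007,0.002,0,0,0.000],[0.043,0.007,0.002,0,0,0.000],[0.043,0.007,0.002,0,0,0.000],[0.043,0.007,0.002,0,0,0.000],[0.043,0.007,0.002,0,0,0.000],
```

```bash
cat >> h.py <<'E'
def circ(im,T,x,y,z,r,half=40,mm=.25,p2=15):
    g=cv2.cvtColor(ortho(im,T,x,y,z,half,mm),cv2.COLOR_RGB2GRAY); g=cv2.medianBlur(g,5)
    c=cv2.HoughCircles(g,cv2.HOUGH_GRADIENT_ALT,1,10,param1=120,param2=.4,minRadius=int((r-1.5)/mm),maxRadius=int((r+1.5)/mm))
    return [] if c is None else [(x+half-v*mm,y+half-u*mm,q*mm) for u,v,q in np.round(c[0],1)[:3]]
E
python3 -m jog '[[0.043,0.007,0.002,0,0,0,0.03],[0.043,0.007,0.002,0,0,0,0.03],[0.043,0.007,0.002,0,0,0,0.03],[0.043,0.007,0.002,0,0,0,0.03],[0.043,0.007,0.002,0,0,0,0.03]]' | grep eef
python3 -m jog '[[0.043,0.007,0.002,0,0,0,0.03],[0.043,0.007,0.002,0,0,0,0.03],[0.043,0.007,0.002,0,0,0,0.03],[0,0,0,0,0,0,0.03],[0,0,0,0,0,0,0.03]]'
python3 - <<'E'
from h import *
# validate detector on old pictures
L=lambda n:cv2.cvtColor(cv2.imread(f'pics/{n}.png'),cv2.COLOR_BGR2RGB)
print('slug w9',circ(L('w9'),np.load('T9.npy'),486,-401,35,18)); T=np.load('T7.npy'); print('bush w7',circ(L('w7'),T,562,19,T[2,3]+10,19))
s=sense(); T=toolT(s); im=eyes.capture('wrist'); save('w10',im); np.save('T10',T)
print(T[:3,3],yaw(T),s['joints'])
for z in (16,17,18):
    H=circ(im,T,T[0,3],T[1,3],T[2,3]+z,18); print(H,[(np.r_[h[0]-T[0,3],h[1]-T[1,3],0])@T[:3,:3] for h in H])
for p in [(670.5,88),(649.5,5),(628.5,-77.5)]: print(refine(im,T,*p,6))
E
```

```text
eef_pos: [572.7, -200.3, 155.0]
time_s: 18.55
eef_pos: [624.5, -81.5, 148.9]
ee_rot: [-0.0, 0.789, 0.615, -0.0]
force: [0.3, -0.2, -3.1]
grip_width: 0.402
grip_force: 50.9
slug w9 [(np.float32(486.75), np.float32(-402.0), np.float32(17.775))]
bush w7 [(np.float32(560.5), np.float32(19.0), np.float32(18.875)), (np.float32(562.25), np.float32(26.25), np.float32(18.975))]
[624.46 -81.47 148.87] 1.3235318795809603 [-0.32  0.62  1.28 -0.    1.24 -0.07]
[(np.float64(623.7146331316925), np.float64(-79.71855534125466), np.float32(17.975))] [array([ 1.51, -1.16,  0.  ])]
[(np.float64(624.4646331316925), np.float64(-79.46855534125466), np.float32(17.85)), (np.float64(627.4646331316925), np.float64(-69.21855534125466), np.float32(18.225))] [array([ 1.94, -0.49,  0.  ]), array([12.61, -0.09, -0.  ])]
[(np.float64(624.7146331316925), np.float64(-79.46855534125466), np.float32(17.725))] [array([ 2.  , -0.25, -0.  ])]
[669.73  83.16  93.62]
[649.35   5.82  90.06]
[628.09 -77.1  102.06]
```

```bash
python3 -c "
from h import *
plan((628.7,-79,45),1.321)"
```

```text
from [624.33 -82.49 149.03] yaw 1.322 delta [   4.37    3.49 -104.03] dyaw -0.001 n 3 tilt [-0. -0. -1.]
[0.001,0.001,0.035,0,0,0.000],[0.001,0.001,0.035,0,0,0.000],[0.001,0.001,0.035,0,0,0.000],
```

```bash
python3 -m jog '[[0.002,0.002,0.03,0,0,0,0.03],[0.001,0.001,0.037,0,0,0,0.03],[0.0005,0.0005,0.036,0,0,0,0.03],[0,0,0,0,0,0,0.03],[0,0,0,0,0,0,0.03]]'
for i in 1 2 3; do python3 -m jog '[[0,0,0,0,0,0,0.03]]' | grep -E 'eef|^force'; done
```

```text
time_s: 19.1
eef_pos: [629.0, -80.9, 47.3]
ee_rot: [0.0, 0.79, 0.613, 0.0]
force: [0.6, -0.2, -2.9]
grip_width: 0.4
grip_force: 51.2
eef_pos: [630.0, -80.7, 48.9]
force: [0.2, -0.3, -2.7]
eef_pos: [629.8, -80.4, 48.6]
force: [-0.5, -0.1, -2.8]
eef_pos: [629.5, -80.1, 47.8]
force: [0.5, -0.0, -3.3]
```

```bash
python3 -m jog '[[0.001,-0.001,0.011,0,0,0,0.03],[0,0,0.010,0,0,0,0.03],[0,0,0,0,0,0,0.03],[0,0,0,0,0,0,0.03],[0,0,0,0,0,0,0.03]]'
for i in 1; do python3 -m jog '[[0,0,0.001,0,0,0,0.03],[0,0,0,0,0,0,0.03],[0,0,0,0,0,0,0.03]]' | grep -E 'eef|^force'; done
```

```text
time_s: 19.9
eef_pos: [628.0, -78.5, 24.8]
ee_rot: [-0.0, 0.789, 0.614, -0.0]
force: [0.4, 0.2, -2.0]
grip_width: 0.404
grip_force: 51.9
eef_pos: [628.2, -78.6, 24.3]
force: [-0.2, 0.2, -3.0]
```

```bash
python3 -m jog '[[0,0.0005,0.0007,0,0,0,0.03],[0,0,0,0,0,0,0.03],[0,0,0,0,0,0,0.03]]' | grep -E 'eef|^force'
python3 -m jog '[[0,0,0,0,0,0,0.045],[0,0,0,0,0,0,0.055],[0,0,0,0,0,0,0.055],[0,0,-0.02,0,0,0,0.055],[0,0,-0.045,0,0,0,0.06]]'
python3 -m jog '[[-0.04,0,-0.045,0,0,0,0.085],[-0.03,0,-0.02,0,0,0,0.085],[0,0,0,0,0,0,0.085],[0,0,0,0,0,0,0.085],[0,0,0,0,0,0,0.085]]'
python3 - <<'E'
from h import *
s=sense(); T=toolT(s); im=eyes.capture('wrist'); save('w11',im); np.save('T11',T)
print(T[:3,3],yaw(T))
print(circ(im,T,628,-78,41,18))
for p in [(649.5,5),(671,88.5)]: print(refine(im,T,*p,6))
plan((570,260,185),1.321)
E
```

```text
eef_pos: [628.6, -78.6, 24.0]
force: [-2.7, 1.3, 1.4]
time_s: 21.0
eef_pos: [627.0, -78.3, 86.1]
ee_rot: [-0.003, 0.789, 0.614, -0.002]
force: [0.6, 0.2, 0.0]
grip_width: 0.703
grip_force: 0.0
time_s: 21.5
eef_pos: [612.9, -139.0, 144.9]
ee_rot: [-0.001, 0.789, 0.614, -0.0]
force: [-0.1, 0.4, -0.4]
grip_width: 0.993
grip_force: 0.0
[ 612.85 -139.04  144.9 ] 1.3224405458114528
[(np.float32(628.0), np.float32(-77.0), np.float32(17.725))]
[649.29   6.28  85.44]
[nan nan  0.]
from [ 612.92 -138.9   144.88] yaw 1.323 delta [-42.92 398.9   40.12] dyaw -0.002 n 9 tilt [-0.  0. -1.]
[0.042,-0.016,-0.004,0,0,0.000],[0.042,-0.016,-0.004,0,0,0.000],[0.042,-0.016,-0.004,0,0,0.000],[0.042,-0.016,-0.004,0,0,0.000],[0.042,-0.016,-0.004,0,0,0.000],[0.042,-0.016,-0.004,0,0,0.000],[0.042,-0.016,-0.004,0,0,0.000],[0.042,-0.016,-0.004,0,0,0.000],[0.042,-0.016,-0.004,0,0,0.000],h.py:43: RuntimeWarning: Mean of empty slice.
  return np.array([x+r-i.mean()*mm,y+r-j.mean()*mm,m.sum()*mm*mm])
  ret = ret.dtype.type(ret / rcount)
```

```bash
python3 -m jog '[[0.042,-0.016,-0.004,0,0,0,0.085],[0.042,-0.016,-0.004,0,0,0,0.085],[0.042,-0.016,-0.004,0,0,0,0.085],[0.042,-0.016,-0.004,0,0,0,0.085],[0.042,-0.016,-0.004,0,0,0,0.085]]' | grep eef
python3 -m jog '[[0.044,-0.016,-0.004,0,0,0,0.085],[0.044,-0.016,-0.004,0,0,0,0.085],[0.044,-0.016,-0.004,0,0,0,0.085],[0.044,-0.016,-0.004,0,0,0,0.085],[0.015,0,0,0,0,0,0.085]]'
python3 -m jog '[[0,0,0,0,0,0,0.085],[0,0,0,0,0,0,0.085]]' | grep eef
python3 - <<'E'
from h import *
s=sense(); T=toolT(s); im=eyes.capture('wrist'); save('w12',im); np.save('T12',T)
print(T[:3,3],yaw(T),s['joints'])
print(circ(im,T,569,290,50,12)); o=ortho(im,T,569,290,50,40,.25)
h=cv2.cvtColor(o,cv2.COLOR_RGB2HSV); m=((h[...,0]<20)&(h[...,1]>130)&(h[...,2]>90)).astype(np.uint8)
i,j=np.nonzero(m); print(m.sum(),'x',569+40-np.r_[i.min(),i.max()]*.25,'y',290+40-np.r_[j.min(),j.max()]*.25)
save('c12',np.hstack([o,cv2.resize(im,(512,320))]))
E
```

```text
eef_pos: [586.5, 85.9, 165.4]
time_s: 22.55
eef_pos: [570.4, 289.2, 181.7]
ee_rot: [-0.001, 0.788, 0.616, -0.0]
force: [-0.2, -0.4, 0.3]
grip_width: 0.998
grip_force: 0.0
eef_pos: [571.9, 284.1, 181.1]
[571.94 284.09 181.14] 1.322555171174673 [ 0.28  0.61  1.2  -0.    1.33  0.53]
[(np.float32(567.5), np.float32(297.75), np.float32(11.775)), (np.float32(572.5), np.float32(307.25), np.float32(12.125))]
8108 x [580.75 557.5 ] y [313.75 286.5 ]
```

View pics/c12.png

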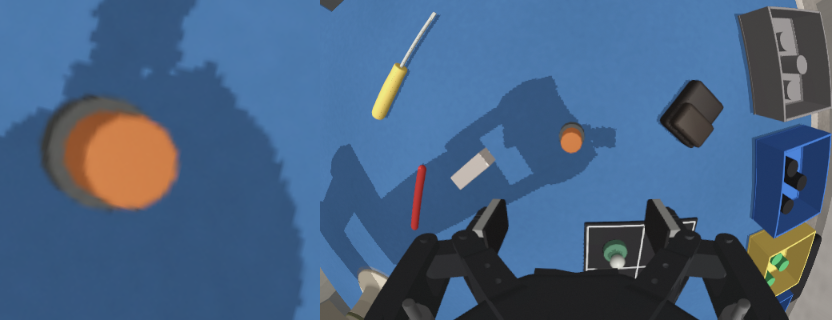

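Handle top circle is at crop (130,160), radius 12 mm, so the plug is at (568.5,297.5). I'll grip it by the handle.

```bash
python3 -c "
from h import *
plan((568.5,297.5,80),1.321)"
```

```text
from [572.15 283.48 181.38] yaw 1.321 delta [  -3.65   14.02 -101.38] dyaw -0.000 n 3 tilt [-0. -0. -1.]
[0.004,-0.002,0.034,0,0,0.000],[0.004,-0.002,0.034,0,0,0.000],[0.004,-0.002,0.034,0,0,0.000],
```

```bash
python3 -m jog '[[0.007,-0.003,0.03,0,0,0,0.06],[0.004,-0.002,0.036,0,0,0,0.06],[0.002,-0.002,0.036,0,0,0,0.06],[0,0,0,0,0,0,0.06],[0,0,0,0,0,0,0.06]]'
for i in 1 2 3; do python3 -m jog '[[0,0,0,0,0,0,0.06]]' | grep -E 'eef'; done
```

```text
time_s: 23.3
eef_pos: [569.3, 297.7, 81.0]
ee_rot: [0.0, 0.79, 0.613, 0.0]
force: [-0.2, -0.1, 0.3]
grip_width: 0.704
grip_force: 0.0
eef_pos: [570.1, 298.2, 82.6]
eef_pos: [569.8, 298.4, 82.2]
eef_pos: [569.3, 298.5, 81.4]
```

```bash
python3 -m jog '[[-0.0005,-0.001,0.024,0,0,0,0.06],[0,0,0.025,0,0,0,0.06],[0,0,0,0,0,0,0.055],[0,0,0,0,0,0,0.015],[0,0,0,0,0,0,0.015]]' 40
python3 -m jog '[[0,0,0,0,0,0,0.015],[0,0,0,0,0,0,0.015],[0,0,0,0,0,0,0.015],[0,0,0,0,0,0,0.015],[0,0,0,0,0,0,0.015]]'
python3 -m jog '[[0,0,-0.02,0,0,0,0.015],[0,0,-0.04,0,0,0,0.015],[0,0,-0.045,0,0,0,0.015],[0,0,-0.02,0,0,0,0.015],[0,0,0,0,0,0,0.015]]'
python3 -c "
from h import *
plan((665,80,160),1.321)"
```

```text
time_s: 24.1
eef_pos: [568.6, 298.5, 32.8]
ee_rot: [0.0, 0.789, 0.614, 0.001]
force: [-1.2, 0.6, 0.2]
grip_width: 0.315
grip_force: 0.0
time_s: 24.6
eef_pos: [568.6, 298.5, 32.9]
ee_rot: [0.001, 0.789, 0.614, 0.001]
force: [-0.9, -0.3, 6.8]
grip_width: 0.271
grip_force: 39.5
time_s: 25.1
eef_pos: [568.9, 298.7, 159.9]
ee_rot: [0.001, 0.789, 0.614, 0.003]
force: [-0.6, 0.6, -1.4]
grip_width: 0.265
grip_force: 39.6
from [568.9  298.7  159.93] yaw 1.322 delta [  96.1  -218.7     0.07] dyaw -0.001 n 6 tilt [ 0.01  0.   -1.  ]
[-0.031,0.025,-0.000,0,0,0.000],[-0.031,0.025,-0.000,0,0,0.000],[-0.031,0.025,-0.000,0,0,0.000],[-0.031,0.025,-0.000,0,0,0.000],[-0.031,0.025,-0.000,0,0,0.000],[-0.031,0.025,-0.000,0,0,0.000],
```

```bash
python3 -m jog '[[-0.031,0.025,0,0,0,0,0.015],[-0.031,0.025,0,0,0,0,0.015],[-0.031,0.025,0,0,0,0,0.015],[-0.031,0.025,0,0,0,0,0.015],[-0.031,0.025,0,0,0,0,0.015]]' | grep eef
python3 -m jog '[[-0.031,0.025,0,0,0,0,0.015],[0,0,0,0,0,0,0.015],[0,0,0,0,0,0,0.015],[0,0,0,0,0,0,0.015]]'
python3 - <<'E'
from h import *
s=sense(); T=toolT(s); im=eyes.capture('wrist'); save('w13',im); np.save('T13',T)
print(T[:3,3],yaw(T),s['joints'])
z=T[2,3]-32.8+50
H=circ(im,T,T[0,3],T[1,3],z,12); print(H,[(np.r_[h[0]-T[0,3],h[1]-T[1,3],0])@T[:3,:3] for h in H])
for p in [(671,88.3),(649.5,5.5)]: print(refine(im,T,*p,6))
o=ortho(im,T,T[0,3],T[1,3],z,40,.25); h=cv2.cvtColor(o,cv2.COLOR_RGB2HSV); m=(h[...,0]<20)&(h[...,1]>130)&(h[...,2]>90)
i,j=np.nonzero(m); print(m.sum(),'x',T[0,3]+40-np.percentile(i,[0,1,99,100])*.25,'y',T[1,3]+40-np.percentile(j,[0,1,99,100])*.25)
save('c13',np.hstack([o,ortho(im,T,665,70,6,80,.5)]))
E
```

```text
eef_pos: [650.5, 115.7, 154.2]
time_s: 26.0
eef_pos: [666.6, 82.0, 155.1]
ee_rot: [-0.001, 0.789, 0.614, -0.001]
force: [0.7, -0.3, -1.8]
grip_width: 0.268
grip_force: 39.6
[666.56  81.99 155.07] 1.3226569233520182 [-0.05  0.71  1.11  0.    1.33  0.2 ]
[(np.float64(664.5643036704201), np.float64(80.74278585863823), np.float32(11.8)), (np.float64(664.0643036704201), np.float64(56.99278585863823), np.float32(11.9)), (np.float64(669.3143036704201), np.float64(97.49278585863823), np.float32(12.15))] [array([-1.7 , -1.63,  0.  ]), array([-24.85,   3.72,  -0.01]), array([15.7 , -1.14,  0.  ])]
[670.31  87.96  89.5 ]
[645.68  -0.6   31.81]
11189 x [678.56 677.81 634.56 626.81] y [105.49 104.49  70.49  69.49]
```

```bash
python3 -c "
from h import *
plan((671.9,89,60),1.321)"
```

```text
from [666.65  82.2  155.43] yaw 1.323 delta [  5.25   6.8  -95.43] dyaw -0.002 n 3 tilt [-0.  0. -1.]
[0.003,0.001,0.032,0,0,0.001],[0.003,0.001,0.032,0,0,0.001],[0.003,0.001,0.032,0,0,0.001],
```

```bash
python3 -m jog '[[0.004,0.002,0.029,0,0,0,0.015],[0.003,0.001,0.033,0,0,0,0.015],[0.001,0.0005,0.033,0,0,0,0.015],[0,0,0,0,0,0,0.015],[0,0,0,0,0,0,0.015]]'
for i in 1 2 3; do python3 -m jog '[[0,0,0,0,0,0,0.015]]' | grep -E 'eef|^force'; done
```

```text
time_s: 26.55
eef_pos: [672.7, 88.7, 61.9]
ee_rot: [0.0, 0.789, 0.614, 0.0]
force: [-0.2, -0.2, -0.8]
grip_width: 0.265
grip_force: 39.6
eef_pos: [673.6, 88.3, 63.6]
force: [0.2, -0.8, -1.2]
eef_pos: [673.4, 88.0, 63.2]
force: [-0.5, 0.2, -0.2]
eef_pos: [673.1, 87.9, 62.4]
force: [0.7, 0.4, -1.5]
```

```bash
python3 -m jog '[[0.0003,-0.0007,0.010,0,0,0,0.015],[0,0,0.010,0,0,0,0.015],[0,0,0,0,0,0,0.015],[0,0,0,0,0,0,0.015],[0,0,0,0,0,0,0.015]]'
python3 -m jog '[[0,0,0,0,0,0,0.015],[0,0,0,0,0,0,0.015]]' | grep -E 'eef|^force'
```

```text
time_s: 27.35
eef_pos: [671.9, 88.4, 40.9]
ee_rot: [-0.0, 0.789, 0.614, -0.0]
force: [1.2, 0.0, -1.4]
grip_width: 0.265
grip_force: 39.7
eef_pos: [672.0, 88.3, 41.1]
force: [-0.7, -1.0, -0.9]
```

```bash
python3 -m jog '[[0.0006,0,0.0015,0,0,0,0.015],[0,0,0,0,0,0,0.015],[0,0,0,0,0,0,0.015]]' | grep -E 'eef|^force'
python3 -m jog '[[0,0,0.0008,0,0,0,0.015],[0,0,0,0,0,0,0.015],[0,0,0,0,0,0,0.015]]' | grep -E 'eef|^force'
```

```text
eef_pos: [672.1, 89.0, 39.5]
force: [0.1, 0.1, -0.5]
eef_pos: [672.2, 88.9, 39.0]
force: [0.1, 0.5, 1.4]
```

```bash
python3 -m jog '[[0,0,0,0,0,0,0.03],[0,0,0,0,0,0,0.05],[0,0,0,0,0,0,0.05],[0,0,-0.02,0,0,0,0.05],[0,0,-0.045,0,0,0,0.06]]'
python3 -m jog '[[-0.04,0,-0.045,0,0,0,0.085],[-0.03,0,-0.02,0,0,0,0.085],[0,0,0,0,0,0,0.085],[0,0,0,0,0,0,0.085],[0,0,0,0,0,0,0.085]]'
python3 - <<'E'
from h import *
s=sense(); T=toolT(s); im=eyes.capture('wrist'); save('w14',im); np.save('T14',T)
print(T[:3,3],yaw(T))
print(circ(im,T,671,88,56,12))
for p in [(649.5,5.5),]: print(refine(im,T,*p,6))
save('c14',np.hstack([ortho(im,T,650,50,6,100,.5),ortho(im,T,671,88,56,50,.25)]))
plan((435,275,160),0.37)
E
```

```text
time_s: 28.65
eef_pos: [670.3, 88.9, 100.7]
ee_rot: [-0.002, 0.789, 0.614, -0.003]
force: [0.1, 0.0, 0.3]
grip_width: 0.704
grip_force: 0.0
time_s: 29.15
eef_pos: [656.2, 28.5, 159.9]
ee_rot: [-0.001, 0.789, 0.614, -0.001]
force: [-0.5, -0.2, 0.2]
grip_width: 0.998
grip_force: 0.0
[656.23  28.53 159.9 ] 1.3225108909941985
[(np.float32(672.25), np.float32(88.75), np.float32(12.275))]
[649.45   5.19  94.12]
from [656.24  28.66 159.81] yaw 1.323 delta [-221.24  246.34    0.19] dyaw -0.953 n 8 tilt [-0.  0. -1.]
[0.023,-0.034,-0.000,0,0,0.119],[0.019,-0.037,-0.000,0,0,0.119],[0.014,-0.039,-0.000,0,0,0.119],[0.010,-0.040,-0.000,0,0,0.119],[0.005,-0.041,-0.000,0,0,0.119],[-0.000,-0.041,-0.000,0,0,0.119],[-0.005,-0.041,-0.000,0,0,0.119],[-0.010,-0.040,-0.000,0,0,0.119],
```

```bash
python3 -m jog '[[0.023,-0.034,0,0,0,0.119,0.085],[0.019,-0.037,0,0,0,0.119,0.085],[0.014,-0.039,0,0,0,0.119,0.085],[0.010,-0.040,0,0,0,0.119,0.085],[0.005,-0.041,0,0,0,0.119,0.085]]' | grep eef
python3 -m jog '[[0,-0.041,0,0,0,0.119,0.085],[-0.005,-0.041,0,0,0,0.119,0.06],[-0.010,-0.040,0,0,0,0.119,0.06],[0,0,0,0,0,0,0.06],[0,0,0,0,0,0,0.06]]'
python3 - <<'E'
from h import *
s=sense(); T=toolT(s); im=eyes.capture('wrist'); save('w15',im); np.save('T15',T)
print(T[:3,3],yaw(T),s['joints'])
o=ortho(im,T,427,287,28,45,.25); h=cv2.cvtColor(o,cv2.COLOR_RGB2HSV)
for v in (90,120,150,180):
    m=((h[...,1]<60)&(h[...,2]>v)).astype(np.uint8)
    c=max(cv2.findContours(m,0,2)[0],key=cv2.contourArea); r=cv2.minAreaRect(c); b=cv2.boxPoints(r); e=max((b[1]-b[0],b[2]-b[1]),key=np.linalg.norm)
    print(v,427+45-r[0][1]*.25,287+45-r[0][0]*.25,np.array(r[1])*.25,np.arctan2(-e[0],-e[1]))
save('c15',o)
E
```

```text
eef_pos: [517.5, 183.8, 160.3]
time_s: 30.2
eef_pos: [436.1, 274.9, 160.7]
ee_rot: [0.0, 0.983, 0.186, -0.0]
force: [-0.7, -0.2, -0.2]
grip_width: 0.701
grip_force: 0.0
[436.1  274.91 160.67] 0.3732331455879879 [ 0.33  0.37  1.64 -0.    1.13  1.53]
90 428.39660263061523 289.2722816467285 [64.97 23.08] -2.762803
120 428.39168548583984 289.2846260070801 [64.97 23.06] -2.762803
150 426.7325744628906 288.9376640319824 [60.61 22.81] -2.7707014
180 426.97443771362305 288.7685241699219 [59.54 21.96] -2.7646832
```

```bash
python3 -c "
from h import *
plan((427,288.8,70),.377)"
```

```text
from [436.75 274.23 160.72] yaw 0.372 delta [ -9.75  14.57 -90.72] dyaw 0.005 n 3 tilt [-0. -0. -1.]
[-0.001,-0.006,0.030,0,0,-0.002],[-0.001,-0.006,0.030,0,0,-0.002],[-0.001,-0.006,0.030,0,0,-0.002],
```

```bash
python3 -m jog '[[-0.002,-0.009,0.025,0,0,-0.005,0.06],[-0.001,-0.006,0.034,0,0,0,0.06],[0,-0.002,0.032,0,0,0,0.06],[0,0,0,0,0,0,0.06],[0,0,0,0,0,0,0.06]]'
python3 -m jog '[[0,0,0,0,0,0,0.06],[0,0,0,0,0,0,0.06],[0,0,0,0,0,0,0.06]]'|grep eef
python3 -c "
from h import *
plan((427,288.8,14),.377)"
```

```text
time_s: 30.75
eef_pos: [428.6, 288.3, 70.6]
ee_rot: [0.0, 0.983, 0.186, -0.0]
force: [0.4, 0.1, 0.6]
grip_width: 0.698
grip_force: 0.0
eef_pos: [428.3, 288.8, 71.1]
from [428.29 288.82  71.13] yaw 0.375 delta [ -1.29  -0.02 -57.13] dyaw 0.002 n 2 tilt [ 0.  0. -1.]
[-0.001,-0.000,0.029,0,0,-0.001],[-0.001,-0.000,0.029,0,0,-0.001],
```

```bash
python3 -m jog '[[-0.001,0,0.028,0,0,0,0.06],[0,0,0.028,0,0,0,0.06],[0,0,0,0,0,0,0.055],[0,0,0,0,0,0,0.012],[0,0,0,0,0,0,0.012]]' 45
python3 -m jog '[[0,0,0,0,0,0,0.012],[0,0,0,0,0,0,0.012],[0,0,0,0,0,0,0.012],[0,0,0,0,0,0,0.012],[0,0,0,0,0,0,0.012]]'
python3 -m jog '[[0,0,-0.02,0,0,0,0.012],[0,0,-0.04,0,0,0,0.012],[0,0,-0.045,0,0,0,0.012],[0,0,-0.04,0,0,0,0.012],[0,0,0,0,0,0,0.012]]'
python3 -c "
from h import *
plan((645,0,155),1.321)"
```

```text
time_s: 31.55
eef_pos: [427.7, 288.7, 15.7]
ee_rot: [-0.0, 0.982, 0.186, 0.001]
force: [0.2, 0.2, -0.9]
grip_width: 0.312
grip_force: 0.0
time_s: 32.05
eef_pos: [427.8, 288.7, 15.8]
ee_rot: [-0.0, 0.982, 0.186, 0.002]
force: [-0.6, -0.6, 7.3]
grip_width: 0.251
grip_force: 45.6
time_s: 32.55
eef_pos: [428.9, 289.3, 164.9]
ee_rot: [-0.001, 0.982, 0.186, 0.005]
force: [0.8, 0.2, -2.2]
grip_width: 0.247
grip_force: 44.6
from [428.9  289.31 164.91] yaw 0.375 delta [ 216.1  -289.31   -9.91] dyaw 0.946 n 9 tilt [ 0.01  0.   -1.  ]
[0.011,0.039,0.001,0,0,-0.105],[0.006,0.040,0.001,0,0,-0.105],[0.002,0.040,0.001,0,0,-0.105],[-0.002,0.040,0.001,0,0,-0.105],[-0.006,0.040,0.001,0,0,-0.105],[-0.010,0.039,0.001,0,0,-0.105],[-0.014,0.037,0.001,0,0,-0.105],[-0.018,0.036,0.001,0,0,-0.105],[-0.022,0.034,0.001,0,0,-0.105],
```

```bash
python3 -m jog '[[0.011,0.039,0.001,0,0,-0.105,0.012],[0.006,0.040,0.001,0,0,-0.105,0.012],[0.002,0.040,0.001,0,0,-0.105,0.012],[-0.002,0.040,0.001,0,0,-0.105,0.012],[-0.006,0.040,0.001,0,0,-0.105,0.012]]' | grep eef
python3 -m jog '[[-0.010,0.039,0.001,0,0,-0.105,0.012],[-0.014,0.037,0.001,0,0,-0.105,0.012],[-0.018,0.036,0.001,0,0,-0.105,0.012],[-0.022,0.034,0.001,0,0,-0.105,0.012],[0,0,0,0,0,0,0.012]]'
python3 -m jog '[[0,0,0,0,0,0,0.012],[0,0,0,0,0,0,0.012]]'|grep eef
python3 - <<'E'
from h import *
s=sense(); T=toolT(s); im=eyes.capture('wrist'); save('w16',im); np.save('T16',T)
print(T[:3,3],yaw(T),s['joints'])
for p in [(649.5,5.5)]: print(refine(im,T,*p,6))
z=T[2,3]-15.7+28; X,Y=T[0,3],T[1,3]
o=ortho(im,T,X,Y,z,45,.25); h=cv2.cvtColor(o,cv2.COLOR_RGB2HSV)
for v in (100,130,150,170,190,210):
    m=((h[...,1]<60)&(h[...,2]>v)).astype(np.uint8)
    c=max(cv2.findContours(m,0,2)[0],key=cv2.contourArea); r=cv2.minAreaRect(c)
    p=np.array([X+45-r[0][1]*.25,Y+45-r[0][0]*.25]); print(v,p,np.array(r[1])*.25,r[2],np.r_[p-T[:2,3],0]@T[:3,:3])
save('c16',np.hstack([o,ortho(im,T,649.5,5.5,6,45,.25)]))
E
```

```text
eef_pos: [547.5, 125.3, 153.5]
time_s: 33.55
eef_pos: [644.9, -5.8, 148.5]
ee_rot: [0.0, 0.79, 0.612, -0.0]
force: [1.1, 1.3, -2.9]
grip_width: 0.255
grip_force: 44.9
eef_pos: [643.0, -0.7, 149.7]
[642.98  -0.66 149.7 ] 1.319944444663515 [-0.18  0.65  1.23  0.    1.27  0.07]
[649.09   5.55  87.5 ]
100 [637.1    5.96] [76.75 77.75] 0.0 [ 4.96 -7.34  0.01]
130 [637.1    5.96] [76.75 77.75] 0.0 [ 4.96 -7.34  0.01]
150 [636.98   5.96] [77.5  76.75] 90.0 [ 4.93 -7.46  0.01]
170 [636.98   5.96] [77.5  76.75] 90.0 [ 4.93 -7.46  0.01]
190 [641.96  -0.58] [59.49 21.22] 14.31675910949707 [-0.17 -1.01  0.  ]
210 [666.13  27.68] [36.93 10.23] 14.470295906066895 [33.2  15.39 -0.01]
```

View pics/c16.png

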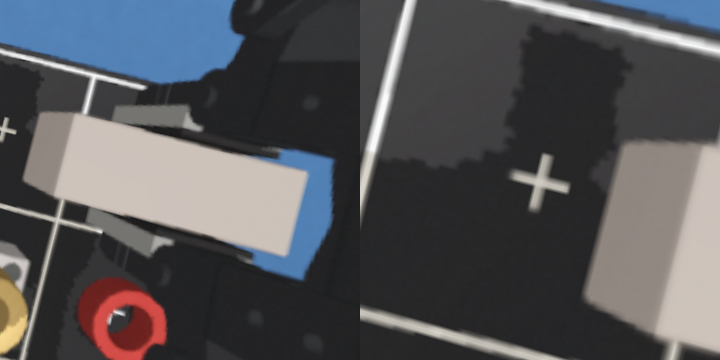

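The block is held square at the tray's angle. Its centre is 7.3 mm and 6.1 mm short of the cross in x and y.

```bash
python3 -c "
from h import *
plan((650.3,5.4,45),1.321)"
```

```text
from [643.05  -0.51 150.01] yaw 1.320 delta [   7.25    5.91 -105.01] dyaw 0.001 n 3 tilt [-0.  0. -1.]
[0.003,0.002,0.035,0,0,-0.000],[0.003,0.002,0.035,0,0,-0.000],[0.003,0.002,0.035,0,0,-0.000],
```

```bash
python3 -m jog '[[0.004,0.002,0.031,0,0,0,0.012],[0.002,0.0015,0.037,0,0,0,0.012],[0.001,0.001,0.037,0,0,0,0.012],[0,0,0,0,0,0,0.012],[0,0,0,0,0,0,0.012]]' |grep eef
python3 -m jog '[[0,0,0,0,0,0,0.012],[0,0,0,0,0,0,0.012],[0,0,0,0,0,0,0.012],[0,0,0.010,0,0,0,0.012],[0,0,0.010,0,0,0,0.012]]'|grep eef
python3 -m jog '[[0,0,0,0,0,0,0.012],[0,0,0,0,0,0,0.012],[0,0,0,0,0,0,0.012],[0,0,0,0,0,0,0.012],[0,0,0,0,0,0,0.012]]'|grep -E 'eef|^force'
```

```text
eef_pos: [649.9, 4.7, 46.2]
eef_pos: [649.7, 4.0, 24.6]
eef_pos: [649.9, 4.0, 25.4]
force: [-0.1, -0.3, -1.9]
```

```bash
python3 -m jog '[[0.0014,0,0.0025,0,0,0,0.012],[0,0,0,0,0,0,0.012],[0,0,0,0,0,0,0.012],[0,0,0,0,0,0,0.012]]' |grep -E 'eef|^force'
python3 -m jog '[[0,0,0.001,0,0,0,0.012],[0,0,0,0,0,0,0.012],[0,0,0,0,0,0,0.012]]' |grep -E 'eef|^force'
```

```text
eef_pos: [650.1, 5.4, 22.6]
force: [-0.3, -0.1, -2.0]
eef_pos: [650.2, 5.3, 21.9]
force: [-0.7, -0.5, 0.9]
```

Contact made and on target. I'll release, retreat and check everything.

```bash
python3 -m jog '[[0,0,0,0,0,0,0.03],[0,0,0,0,0,0,0.045],[0,0,0,0,0,0,0.045],[0,0,-0.02,0,0,0,0.045],[0,0,-0.045,0,0,0,0.05]]'|grep -E 'eef|^force'
python3 -m jog '[[-0.04,0,-0.045,0,0,0,0.085],[-0.03,0,-0.045,0,0,0,0.085],[0,0,-0.03,0,0,0,0.085],[0,0,0,0,0,0,0.085],[0,0,0,0,0,0,0.085]]' | grep eef
python3 - <<'E'
from h import *
s=sense(); T=toolT(s); im=eyes.capture('wrist'); save('w17',im); np.save('T17',T)
print(s['time_s'],T[:3,3],yaw(T))
print('plug',circ(im,T,671,88,56,12),'slug',circ(im,T,628,-77,41,18))
o=ortho(im,T,649.5,5.5,34,45,.25); h=cv2.cvtColor(o,cv2.COLOR_RGB2HSV)
for v in (150,180,200):
    m=((h[...,1]<60)&(h[...,2]>v)).astype(np.uint8); c=max(cv2.findContours(m,0,2)[0],key=cv2.contourArea); r=cv2.minAreaRect(c)
    print(v,649.5+45-r[0][1]*.25,5.5+45-r[0][0]*.25,np.array(r[1])*.25,r[2])
save('c17',np.hstack([ortho(im,T,608,15,6,150,.75),ortho(im,T,671,88,56,50,.25)]))
E
```

```text
eef_pos: [648.1, 5.6, 83.8]
force: [0.6, -0.2, 0.2]
eef_pos: [634.9, -53.6, 195.5]
37.0 [634.89 -53.59 195.52] 1.31977438261278
plug [(np.float32(672.0), np.float32(88.0), np.float32(11.75)), (np.float32(669.25), np.float32(83.0), np.float32(11.95)), (np.float32(669.0), np.float32(78.75), np.float32(11.975))] slug [(np.float32(629.0), np.float32(-77.25), np.float32(17.825))]
150 649.514705657959 5.5588226318359375 [60.03 22.8 ] 14.03624439239502
180 649.4852905273438 5.5661773681640625 [59.42 22.25] 14.03624439239502
200 649.3369255065918 5.6209869384765625 [58.99 21.73] 14.534457206726074
```

View pics/c17.png

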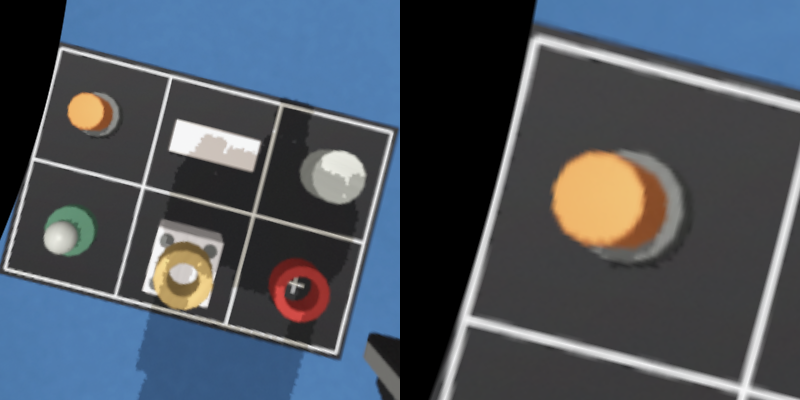

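All five parts stand upright in the middle of their squares, each within about 1.5 mm, and the masters are untouched. Handing in.

```bash
python3 -c "
from rig import finish_job
print(finish_job())"
```

```text
the job is handed in; nothing more can be done
None
```

I handed in the job at about 37 s: all five parts are released in their squares, each within about 1.5 mm of where it belongs by the camera checks, and I saw no contact with either master.

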